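Turn the parts tray over under the bench rack and stand the varnish jar in it

TASK

The little plywood parts tray lies upside down on the bench under the low rack. Turn it right way up there (its red handle is the handy place to hold it), without bringing it out from under the rack, and lay it down gently rather than letting it fall; then stand the orange jar upright in the tray, keeping the jar upright on the way. Do not knock the rack, and leave the green jar, the brass finger plane and the wooden scroll blank where they are.

Things in the scene. Friction and masses are not known exactly. Their poses are not given: they have to be found in the camera images.
- shelf: Fixed low rack of brown wood, open front and back. Origin on the bench (z=0) below the middle of its front edge; x points in under it, away from the robot, y left along the edge, z up. Rails (18 mm thick) and rods overhead: underside 235 mm above the bench, over x 0 to 170, y -310 to 310 mm. Posts at y beyond 288 mm either side, x 45 to 170 mm; all free between.
- tray_mid (a point): Centre of the loose plywood tray: 90 mm along x, 60 along y, 40 high, 0.26 kg; walls 5, floor 6 mm. Its z points out of the floor's underside: up at the start (it lies on its rim), straight down when right way up. Starts with the handle to the right, centre 35-45 mm behind the rack's front edge. Its side opposite the handle is flat (90 x 40 mm): it can stand on it.
- tray_grip (a point): Middle of the tray's handle, axes as tray_mid: a red sleeve 12 mm thick, 70 mm long, that spins freely on a rod along the tray's x, so a tray held by it swings about it. 74 mm from the tray's centre along -y, 20 mm above the bench when the tray lies flat either way. 38 mm free between sleeve and wall; plywood arms (7 mm thick, 14 high) at its ends, 76 mm apart.
- amber_jar_mid (a point): Centre (40 mm above its underside) of the closed orange varnish jar with a black lid and white label, a plain upright cylinder 30 mm in diameter and 80 mm high, 0.12 kg or so; z up. It stands on the open bench in front of the rack, to the left or to the right.
- green_jar_mid (a point): Centre of the green jar, same size as the orange one, standing on the other side. Bystander.
- finger_plane_mid (a point): Middle of the small brass finger plane lying on the bench in front of the rack, 55 x 24 x 26 mm. Bystander.
- scroll_blank_mid (a point): Middle of the body of the light wooden scroll blank lying on the bench beyond the rack, about 50 x 150 x 40 mm. Bystander.

How it is judged:
On the way, in this order (a step that is already met when the one before it is completed fails the run):
1. the tray lies right way up under the rack, at rest, without the jar (angle between tray_mid's own z axis and vertical above 3.04 rad and height (world z) of tray_mid below 0.026 m and linear speed of tray below 0.03 m/s and horizontal distance between amber_jar_mid and tray_mid above 0.06 m), for 0.2 s.
2. the orange jar stands in the tray (angle between amber_jar_mid's own z axis and vertical below 0.12 rad and horizontal distance between amber_jar_mid and tray_mid below 0.035 m and z of amber_jar_mid in the frame of tray_mid above -0.032 m), for 0.2 s.
At the end, for the whole second after the job is handed in: The tray lies right way up (within 0.1 rad) on the bench with its centre under the rack, the orange jar stands upright (within 0.12 rad) on the tray's floor within the walls (centres within 35 mm), and both are at rest and released (all of step 2 and angle between tray_mid's own z axis and vertical above 3.04 rad and height (world z) of tray_mid below 0.026 m and x of tray_mid in the frame of shelf between 0 and 0.17 m and y of tray_mid in the frame of shelf between -0.28 and 0.28 m and linear speed of each of tray, amber_jar below 0.02 m/s); the robot touches nothing.
It fails at once if the tray is brought out from under the rack (its centre comes in front of, beyond, beside or above it) (x of tray_mid in the frame of shelf below -0.005 m or x of tray_mid in the frame of shelf above 0.175 m or y of tray_mid in the frame of shelf below -0.3 m or y of tray_mid in the frame of shelf above 0.3 m or height (world z) of tray_mid above 0.235 m).
It fails at once if the tray is dropped or flung over (its centre moves faster than 0.5 m/s) (linear speed of tray above 0.5 m/s).
It fails at once if the orange jar is tipped (more than 0.6 rad) (angle between amber_jar_mid's own z axis and vertical above 0.6 rad).
It fails at once if the rack is knocked (more than 20 N) (contact force between any of the arm, the fingers and shelf above 20 N).
It fails at once if a bystander is moved more than 30 mm (distance of any of green_jar_mid, finger_plane_mid, scroll_blank_mid from where it was at the start of the episode above 0.03 m).
It also fails if it takes over 69 s, if anything falls off the work surface, if the arm or the gripper's body presses on something with over 40 N, if the wrist force passes 120 N, or if a joint passes its speed limit or range.

ROBOT

A 6-joint arm with a two-finger parallel gripper is mounted at the origin on the work surface. World frame = base frame: x ahead of the robot, y to its left, z up, the work surface at z = 0. Lengths are in m, angles in rad, forces in N, time in s.
With the tool pointing down it reaches from about 0.15 to 0.775 m from the base axis. Payload 6.1 kg.
Tool frame: the origin (TCP) lies at the very end of the fingers, on their centre line; the grasp point (between the pads) lies 19 mm behind it; z points along the fingers, y is the line along which they close (so a half turn about z gives the same grasp; the last joint's range is limited). The gripper opens to 85 mm and grips with 20 to 120 N. Pads are 22 mm wide; open, the fingers measure 114 mm over their backs; the gripper's body (76 mm by 85 mm) begins 54 mm behind the grasp point. The pads swing forward as they close: fully open they stand 13 mm farther back than shut.
Start: joints at [1.339, 0.126, -0.04, 1.405, 0, 1.571], TCP at [0.121, 0.511, 0.231] pointing down, gripper open.
Joint ranges: [-2.72, 2.72], [-0.95, 1.95], [-1.27, 1.35], [-1.78, 2.02], [-1.46, 1.47], [-3.14, 3.14]. Speed limits (rad/s): [2.39, 2.39, 3.01, 3.14, 3.14, 3.14].

INTERFACE

Orientations are given as [roll, pitch, yaw] about the fixed x, y, z axes, in that order (R = Rz(yaw) Ry(pitch) Rx(roll)).
In Python, from station import manip gives the robot as it stands.
- The arm moves only by the tool arm_command, never from a script. Its argument "increments" is a list of rows, each a list of 7 numbers: the shift along the world's x, y, z in cm, then the turn, a rotation vector about the world's x, y, z in rad, then the finger opening in cm, from 0 to 8.54. A call has exactly 10 rows; each row shifts and turns the commanded pose from where the row before left it; what a row does not reach is not made up. A row lasts 1/8 s, in which the tool goes at most 62.5 mm and 10.7 degrees, less where a joint would pass 70% of its speed; a pose out of reach is approached as far as the arm can. A call with a gripper value outside its range is refused whole. The fingers move at their own pace and stop on an object; "grip_force" is the grip in N (left out, the last holds). Time passes only in rows, so rows that do not move let the fingers close, or fill a call up. It gives the time, the measured TCP pose, the force, the opening and the grip force at its end, in the units of the state.
- manip.observe(): the state, without advancing time (a new reading comes with each control period).
- manip.grab_frame(name): name is "scene" or "side" or "wrist"; returns (picture, depth): 384x512x3 uint8, red, green, blue; 384x512 float32, m along the optical axis (not along the pixel's ray), 0 where there is no reading.
- manip.camera_info(name): a dict with "intrinsics" (3x3 intrinsics, pixels), "extrinsics" (4x4, takes a point from camera to world coordinates); the wrist camera has in their place "hand_eye" (4x4, takes a point from camera to tool coordinates, whose origin is the TCP and whose axes are the flange's). Camera axes: x right, y up, looking along -z (the intrinsics and any distortion apply to the point x, -y, -z); pixel columns grow to the right and rows downward; lengths in m; the calibration is good to about 2 mm. A picture is of the moment at which its call begins: read the wrist's pose just before it. camera_info takes no time and is no camera call.
- manip.close_job(): hands the job in; it is judged then, once.
Trained networks look in the newest picture that a camera, given by its name, has taken for a name from the list of things; names that differ only in an ending like _2 or _b are one class to them, and where a whole thing is asked for, a point or a joint stands for the part that bears it (a point fixed in the world has none). Each returns a list of dicts, best first, with "score" (0 to 1); they miss things now and then, are a little off and sometimes report something else, mostly with a low value. They report only what shows in the picture. A call takes as long as a camera call.
- manip.regions_of(target, camera): "mask" (384x512 bool, what is visible of it) and "rect" ([centre column, centre row, width, height] in pixels, round what is visible of it).
The state is a dict: "time": time; "joint_positions": joint angles; "joint_velocities": joint speeds; "tau": joint torques, N m; "tcp_pos": TCP position; "eef_rot": TCP orientation; "force": force on the tool from outside, world axes, zero at the start; "moment": the same for the moment, N m; "finger_gap": finger opening in m; "grip_force": force on a finger pad.
Only numpy, scipy, OpenCV 4.12 (cv2) and the standard library are available. Lean on these libraries where they do the work, as an engineer would, in place of code of your own. Each camera call takes 0.05 s, during which the arm holds its last target. There are 200 camera calls.

## Working session

There is one attempt and no reset: what is moved stays moved. The work goes in short steps, Python scripts to look and compute and a tool call to move; the robot and the scene stay as the last step left them, time stands still between calls to the robot, and variables do not carry over. Pictures are saved under pics/ and viewed, at most 10 in all, crops included, and the job is handed in when it is done.

Besides the shell and the picture viewer there is one more tool, called after ">>>" as name([rows], argument=value, ...), one row to a line, values as JSON. arm_command: Moves the arm, as the interface text tells. Its arguments: {"type":"object","properties":{"increments":{"type":"array"},"grip_force":{"type":"number"}},"required":["increments"]}

```bash
mkdir -p pics; cat > h.py <<'E'
import numpy as np, cv2
from station import manip
from scipy.spatial.transform import Rotation as R
def grab(cam):
    s=manip.observe(); im,d=manip.grab_frame(cam); ci=manip.camera_info(cam)
    K=np.array(ci["intrinsics"])
    if "extrinsics" in ci: T=np.array(ci["extrinsics"])
    else:
        W=np.eye(4); W[:3,:3]=R.from_euler('xyz',s["eef_rot"]).as_matrix(); W[:3,3]=s["tcp_pos"]; T=W@np.array(ci["hand_eye"])
    v,u=np.mgrid[:384,:512]
    P=np.stack([(u-K[0,2])/K[0,0]*d,-(v-K[1,2])/K[1,1]*d,-d],-1)@T[:3,:3].T+T[:3,3]
    P[d==0]=np.nan
    return im,P,ci
def save(im,n): cv2.imwrite("pics/"+n,cv2.cvtColor(im,cv2.COLOR_RGB2BGR))
E
python3 - <<'E'
from h import *
np.set_printoptions(precision=3,suppress=True)
ims=[]
for c in ["scene","side"]:
    im,P,ci=grab(c); ims.append(im)
    print(c,{k:v for k,v in ci.items() if k not in("intrinsics","extrinsics")},ci["extrinsics"][:3] if 0 else np.array(ci["extrinsics"])[:3].tolist())
    np.save(c+"P.npy",P);np.save(c+"im.npy",im)
    for n in ["shelf","tray_mid","tray_grip","amber_jar_mid","green_jar_mid","finger_plane_mid","scroll_blank_mid"]:
        for r in manip.regions_of(n,c)[:1]:
            q=P[r["mask"]];q=q[~np.isnan(q[:,0])]
            print(n,round(r["score"],2),np.round(r["rect"]),len(q), np.percentile(q,[3,50,97],axis=0).round(3).tolist() if len(q) else "")
print(manip.observe()["eef_rot"])
im=np.hstack(ims); save(cv2.resize(im,(800,300)),"a.png")
E
```

```text
scene {} [[-0.39269280327357725, -0.6318774551482651, 0.6682239474401465, 1.230196205616699], [0.919592082694828, -0.26034477407730083, 0.29422950235424644, 0.2671172621686573], [-0.011948376547794686, 0.7300352596183224, 0.6833050241377423, 0.6705122114172583]]
shelf 0.72 [252. 153. 320. 198.] 13265 [[0.519, -0.335, 0.021], [0.654, -0.029, 0.25], [0.696, 0.27, 0.28]]
tray_mid 0.72 [282. 152.  20.  15.] 206 [[0.413, -0.035, 0.0], [0.447, -0.006, 0.013], [0.456, 0.016, 0.027]]
tray_grip 0.57 [214. 165.  56.  37.] 1228 [[0.514, -0.202, 0.001], [0.571, -0.129, 0.031], [0.602, -0.097, 0.041]]
amber_jar_mid 0.62 [422. 166.  20.  33.] 386 [[0.395, 0.323, 0.005], [0.414, 0.336, 0.049], [0.418, 0.35, 0.081]]
green_jar_mid 0.7 [192. 115.  10.  28.] 88 [[0.411, -0.313, 0.002], [0.427, -0.296, 0.018], [0.433, -0.288, 0.081]]
finger_plane_mid 0.48 [284. 153.  16.  12.] 199 [[0.433, -0.034, 0.002], [0.448, -0.003, 0.013], [0.456, 0.017, 0.027]]
scroll_blank_mid 0.96 [237. 256.  64.  54.] 1846 [[0.768, -0.04, 0.004], [0.81, 0.034, 0.025], [0.838, 0.1, 0.043]]
side {} [[-0.5853112917119779, 0.62420
[... 351 characters left out ...]
. 189.  53.  45.] 1310 [[0.512, -0.205, -0.0], [0.548, -0.129, 0.033], [0.6, -0.097, 0.042]]
tray_grip 0.8 [297. 189.  52.  46.] 1266 [[0.512, -0.203, 0.001], [0.547, -0.126, 0.035], [0.599, -0.097, 0.042]]
amber_jar_mid 0.74 [158. 346.  23.  25.] 429 [[0.389, 0.323, 0.009], [0.394, 0.336, 0.075], [0.414, 0.35, 0.082]]
green_jar_mid 0.77 [382. 188.  25.  24.] 335 [[0.403, -0.313, 0.005], [0.413, -0.293, 0.055], [0.429, -0.288, 0.081]]
finger_plane_mid 0.52 [285. 245.  24.  18.] 236 [[0.428, -0.033, 0.006], [0.438, -0.002, 0.015], [0.452, 0.016, 0.027]]
scroll_blank_mid 0.96 [194. 163.  56.  27.] 876 [[0.756, -0.035, 0.002], [0.791, 0.037, 0.026], [0.833, 0.094, 0.045]]
[-3.142 -0.     2.91 ]
```

View pics/a.png

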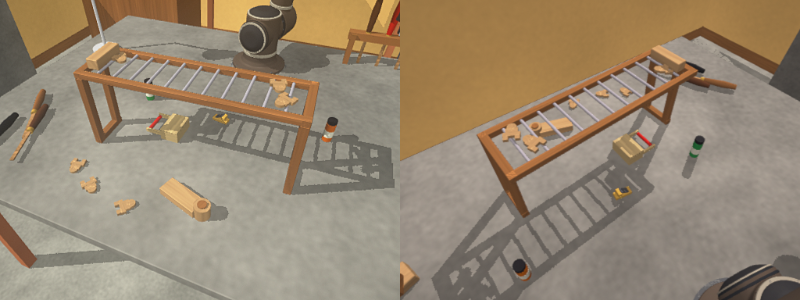

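The pictures show the tray under the rack, about (340,130) in the scene half and (630,150) in the side half, with its red handle to the right. The orange jar is in front on the left, and the green jar is in front on the right near the handle. Next I'll refine the poses.

```bash
python3 - <<'E'
from h import *
for c in ["scene","side"]:
    P=np.load(c+"P.npy"); im=np.load(c+"im.npy").astype(int)
    box=lambda a,b,e,f,g,h:(P[...,0]>a)&(P[...,0]<b)&(P[...,1]>e)&(P[...,1]<f)&(P[...,2]>g)&(P[...,2]<h)
    red=(im[...,0]>1.7*im[...,1])&(im[...,0]>1.7*im[...,2])&(im[...,0]>60)
    m=box(.45,.7,-.3,0,.002,.06)&red; q=P[m]
    if len(q): print(c,"sleeve",len(q),np.percentile(q,[2,50,98],axis=0).round(4).tolist(), np.polyfit(q[:,0],q[:,1],1).round(3))
    q=P[box(.45,.7,-.19,-.05,.035,.05)&~red]; r=cv2.minAreaRect(q[:,:2].astype(np.float32)*1000); print("tray top",len(q),q[:,2].mean().round(4),r)
    q=P[box(.4,.8,-.4,.35,.242,.258)]
    # front edge
    ys=np.arange(-.3,.25,.03); f=[(y,np.percentile(s[:,0],1)) for y in ys for s in [q[abs(q[:,1]-y)<.015]] if len(s)>5]
    f=np.array(f); k=np.polyfit(f[:,0],f[:,1],1); print("front",k.round(4),(f[:,1]-np.polyval(k,f[:,0])).round(3), "y",q[:,1].min().round(3),q[:,1].max().round(3))
    for n,b in dict(amber=(.35,.46,.28,.4),green=(.36,.47,-.35,-.25)).items():
        q=P[box(*b,.075,.09)]; print(n,len(q),q[:,2].max().round(4),cv2.minEnclosingCircle(q[:,:2].astype(np.float32)*1000))
E
```

```text
scene sleeve 87 [[0.5218, -0.2046, 0.0196], [0.5549, -0.198, 0.0242], [0.5884, -0.1936, 0.0264]] [ 0.001 -0.199]
tray top 572 0.0395 ((557.1796264648438, -126.36246490478516), (61.499359130859375, 92.5276107788086), 89.56543731689453)
front [-0.0435  0.5145] [-0.001  0.001  0.001 -0.    -0.    -0.001  0.001  0.001 -0.     0.
  0.    -0.001  0.    -0.001 -0.    -0.     0.     0.001  0.   ] y -0.343 0.277
amber 95 0.0822 ((403.94659423828125, 337.3185729980469), 15.52790355682373)
green 32 0.0811 ((416.75994873046875, -302.5230712890625), 14.926432609558105)
side sleeve 97 [[0.5227, -0.2047, 0.0184], [0.5556, -0.1986, 0.0244], [0.5895, -0.1949, 0.0277]] [-0.003 -0.197]
tray top 638 0.0398 ((556.8422241210938, -128.1968231201172), (90.84624481201172, 62.996849060058594), 0.008048388175666332)
front [-0.0438  0.5118] [ 0.     0.    -0.    -0.     0.     0.     0.    -0.    -0.001 -0.
 -0.    -0.     0.     0.    -0.     0.     0.    -0.     0.   ] y -0.351 0.275
amber 229 0.0825 ((403.2087097167969, 335.84912109375), 15.047572135925293)
green 97 0.0818 ((417.1867370605469, -302.5016174316406), 15.52724552154541)
```

>>> arm_command([
  [0, 0, 0.5, 0, 0, 0.116, 6],
  [0, 0, 0.5, 0, 0, 0.116, 6],
  [0, 0, 0, 0, 0, 0, 6],
  [2, -3, 0, 0, 0, 0, 4.2],
  [2, -4, 0, 0, 0, 0, 4.2],
  [2, -5, 0, 0, 0, 0, 4.2],
  [2, -5, 0, 0, 0, 0, 4.2],
  [2, -5, 0, 0, 0, 0, 4.2],
  [2, -5, 0, 0, 0, 0, 4.2],
  [2, -5, 0, 0, 0, 0, 4.2],
])

```text
time: 2.05
tcp_pos: [0.2608, 0.1894, 0.2412]
eef_rot: [3.141, 0.001, 3.14]
force: [0.4, 0.7, 0.9]
finger_gap: 0.042
grip_force: 0.0
```

```bash
python3 -c "
from station import manip
s=manip.observe();print(s['joint_positions'],s['tcp_pos'],s['eef_rot'])"
```

```text
[ 6.28315534e-01 -2.58234020e-01 -3.72629418e-01  1.45558021e+00
 -1.84419638e-04  6.29733913e-01] [0.2607849  0.18940276 0.24124705] [3.14125835e+00 7.71903638e-04 3.14017407e+00]
```

>>> arm_command([
  [1.7, -3.9, -0.3, 0, -0.0873, 0, 3.6],
  [1.7, -3.9, -0.3, 0, -0.0873, 0, 3.6],
  [1.7, -3.9, -0.3, 0, -0.0873, 0, 3.6],
  [1.7, -3.9, -0.3, 0, -0.0873, 0, 3.6],
  [1.7, -3.9, -0.3, 0, -0.0873, 0, 3.6],
  [1.7, -3.9, -0.3, 0, -0.0873, 0, 3.6],
  [1.7, -3.9, -0.3, 0, -0.0873, 0, 3.6],
  [1.7, -3.9, -0.3, 0, -0.0873, 0, 3.6],
  [1.7, -3.9, -0.3, 0, -0.0873, 0, 3.6],
  [1.7, -3.9, -0.3, 0, -0.0873, 0, 3.6],
])

```text
time: 3.3
tcp_pos: [0.4304, -0.2007, 0.2117]
eef_rot: [3.141, 0.877, 3.138]
force: [1.7, 0.2, -1.2]
finger_gap: 0.0362
grip_force: 0.0
```

```bash
python3 - <<'E'
from h import *
s=manip.observe();print(s['joint_positions'].round(3) if hasattr(s['joint_positions'],'round') else s['joint_positions'],s['tcp_pos'],s['eef_rot'])
im,P,ci=grab("wrist"); save(im,"w1.png")
im=im.astype(int)
red=(im[...,0]>1.7*im[...,1])&(im[...,0]>1.7*im[...,2])&(im[...,0]>60)
q=P[red&(P[...,2]<.06)&(P[...,0]>.5)&(P[...,1]>-.25)&(P[...,1]<-.15)]; print(len(q))
if len(q): print(np.percentile(q,[2,50,98],axis=0).round(4).tolist(), np.polyfit(q[:,0],q[:,1],1).round(3))
E
```

```text
[-0.778 -0.511 -0.892  0.48   0.568 -0.559] [ 0.43040033 -0.20074209  0.21170223] [3.14093207 0.87693643 3.13821745]
356
[[0.5259, -0.2111, -0.0012], [0.5696, -0.2038, 0.0238], [0.6193, -0.1984, 0.0259]] [-0.09  -0.153]
```

View pics/w1.png

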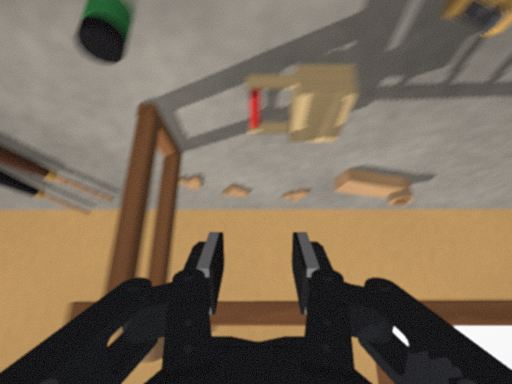

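The wrist view shows the tray at about (315,100), the red sleeve at (254,108) and the green jar at (105,30), so the approach is clear.

>>> arm_command([
  [0.4, 0, -1.5, 0, 0, 0, 3.6],
  [0.4, 0, -1.5, 0, 0, 0, 3.6],
  [0.4, 0, -1.5, 0, 0, 0, 3.6],
  [0.4, 0, -1.5, 0, 0, 0, 3.6],
  [0.4, 0, -1.5, 0, 0, 0, 3.6],
  [0.4, 0, -1.5, 0, 0, 0, 3.6],
  [0.5, 0, -1.2, 0, 0, 0, 3.6],
  [0.5, 0, -1.2, 0, 0, 0, 3.6],
  [0, 0, 0, 0, 0, 0, 3.6],
  [0, 0, 0, 0, 0, 0, 3.6],
])

```text
time: 4.6
tcp_pos: [0.4646, -0.199, 0.0976]
eef_rot: [3.141, 0.873, 3.141]
force: [-0.2, 0.7, -0.3]
finger_gap: 0.0363
grip_force: 0.0
```

```bash
python3 - <<'E'
from h import *
s=manip.observe();print(s['tcp_pos'],s['eef_rot'],s['joint_positions'],s['force'])
im,P,ci=grab("wrist"); save(im,"w2.png")
im=im.astype(int)
red=(im[...,0]>1.7*im[...,1])&(im[...,0]>1.7*im[...,2])&(im[...,0]>60)
q=P[red&(P[...,2]<.06)&(P[...,2]>.015)&(P[...,0]>.5)&(P[...,1]>-.25)&(P[...,1]<-.15)]; print(len(q))
if len(q): print(np.percentile(q,[2,50,98],axis=0).round(4).tolist(), np.polyfit(q[:,0],q[:,1],1).round(3))
m=red&(P[...,0]>.5)&(P[...,1]>-.25)&(P[...,1]<-.15)
v,u=np.nonzero(m); print("px",np.percentile(u,[2,50,98]),np.percentile(v,[2,50,98]))
# project the expected sleeve ends & centre
T=np.eye(4);T[:3,:3]=R.from_euler('xyz',s["eef_rot"]).as_matrix();T[:3,3]=s["tcp_pos"];T=np.linalg.inv(T@np.array(ci["hand_eye"]));K=np.array(ci["intrinsics"])
for p in [(.521,-.201,.02),(.556,-.201,.02),(.591,-.201,.02)]:
    c=T[:3,:3]@p+T[:3,3]; print(K[0,2]+K[0,0]*c[0]/-c[2],K[1,2]-K[1,1]*c[1]/-c[2])
E
```

```text
[ 0.4645793  -0.19902421  0.09759772] [3.14087717 0.87308089 3.14070642] [-0.69619841 -0.33506111 -1.08276013  0.08197317  0.51377456 -0.49223393] [-0.16710003  0.74610417 -0.28845167]
360
[[0.5235, -0.2055, 0.0206], [0.5519, -0.1997, 0.0246], [0.589, -0.1944, 0.0256]] [-0.011 -0.194]
px [249.3 256.  262. ] [172.  185.5 200. ]
254.03207430581836 165.67531110537266
254.46845303714335 183.20909570429376
254.81234251683333 197.02664369617386
```

>>> arm_command([
  [1.4, 0, -1.2, 0, 0, 0, 3.6],
  [1.4, 0, -1.2, 0, 0, 0, 3.6],
  [1.4, 0, -1.2, 0, 0, 0, 3.6],
  [1.4, 0, -1.2, 0, 0, 0, 3.6],
  [1.4, 0, -1.2, 0, 0, 0, 3.6],
  [1.4, -0.1, -1.2, 0, 0, 0, 3.6],
  [1.5, 0, -1.2, 0, 0, 0, 3.6],
  [0, 0, 0, 0, 0, 0, 3.6],
  [0, 0, 0, 0, 0, 0, 3.6],
  [0, 0, 0, 0, 0, 0, 3.6],
], grip_force=40)

```text
time: 5.9
tcp_pos: [0.5674, -0.2025, 0.0186]
eef_rot: [-3.135, 0.882, -3.137]
force: [1.9, -2.3, 8.7]
finger_gap: 0.0368
grip_force: 0.0
```

>>> arm_command([
  [0, 0, 0, 0, 0, 0, 2.4],
  [0, 0, 0, 0, 0, 0, 1.6],
  [0, 0, 0, 0, 0, 0, 0.5],
  [0, 0, 0, 0, 0, 0, 0.5],
  [0, 0, 0, 0, 0, 0, 0.5],
  [0, 0, 0, 0, 0, 0, 0.5],
  [0, 0, 0, 0, 0, 0, 0.5],
  [0, 0, 0, 0, 0, 0, 0.5],
  [0, 0, 0, 0, 0, 0, 0.5],
  [0, 0, 0, 0, 0, 0, 0.5],
], grip_force=40)

```text
time: 7.15
tcp_pos: [0.5636, -0.2001, 0.0133]
eef_rot: [-3.141, 0.873, -3.141]
force: [-2.4, -1.9, 1.4]
finger_gap: 0.0107
grip_force: 39.2
```

>>> arm_command([
  [0, 0.22, 0.85, 0, 0, 0, 0.5],
  [0, 0.22, 0.85, 0, 0, 0, 0.5],
  [0, 0.34, 0.76, 0, 0, 0, 0.5],
  [0, 0.35, 0.76, 0, 0, 0, 0.5],
  [0, 0.45, 0.7, 0, 0, 0, 0.5],
  [0, 0.46, 0.7, 0, 0, 0, 0.5],
  [0, 0.56, 0.61, 0, 0, 0, 0.5],
  [0, 0.56, 0.61, 0, 0, 0, 0.5],
  [0, 0.65, 0.52, 0, 0, 0, 0.5],
  [0, 0.65, 0.52, 0, 0, 0, 0.5],
])

```text
time: 8.4
tcp_pos: [0.5635, -0.1549, 0.0823]
eef_rot: [3.142, 0.873, -3.141]
force: [0.1, 2.1, -1.2]
finger_gap: 0.0106
grip_force: 39.0
```

```bash
python3 - <<'E'
from h import *
s=manip.observe();print(s['tcp_pos'],s['force'],s['finger_gap'])
im,P,ci=grab("scene");im2,_,_=grab("side"); save(np.hstack([cv2.resize(im[60:220,130:350],None,fx=1.8,fy=1.8),cv2.resize(im2[100:260,200:420],None,fx=1.8,fy=1.8)]),"t1.png")
E
```

```text
[ 0.56354243 -0.15492486  0.08234059] [ 0.10575057  2.05488401 -1.19268158] 0.010645198600458514
```

View pics/t1.png

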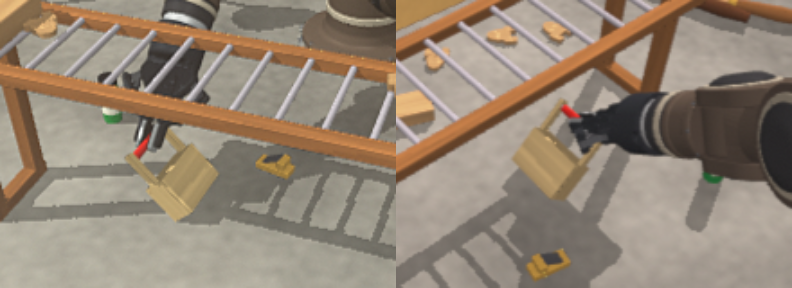

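The tray is pivoting up by its handle as planned, with its underside facing +y, and the rack is clear of the hand. I'll continue the arc.

>>> arm_command([
  [0, 0.72, 0.41, 0, 0, 0, 0.5],
  [0, 0.73, 0.41, 0, 0, 0, 0.5],
  [0, 0.77, 0.29, 0, 0, 0, 0.5],
  [0, 0.78, 0.29, 0, 0, 0, 0.5],
  [0, 0.81, 0.17, 0, 0, 0, 0.5],
  [0, 0.82, 0.17, 0, 0, 0, 0.5],
  [0, 0.83, 0.03, 0, 0, 0, 0.5],
  [0, 0.83, 0.03, 0, 0, 0, 0.5],
  [0, 0.82, -0.09, 0, 0, 0, 0.5],
  [0, 0.83, -0.09, 0, 0, 0, 0.5],
])

```text
time: 9.75
tcp_pos: [0.5642, -0.0757, 0.0992]
eef_rot: [-3.141, 0.875, -3.141]
force: [-2.7, -0.6, 2.9]
finger_gap: 0.0104
grip_force: 39.7
```

```bash
python3 - <<'E'
from h import *
s=manip.observe();print(s['tcp_pos'],s['force'],s['finger_gap'])
im,P,ci=grab("scene");im2,P2,_=grab("side"); save(np.hstack([cv2.resize(im[60:220,150:370],None,fx=1.8,fy=1.8),cv2.resize(im2[100:260,200:420],None,fx=1.8,fy=1.8)]),"t2.png")
for Q in (P,P2):
    m=(Q[...,0]>.5)&(Q[...,0]<.62)&(Q[...,1]>-.2)&(Q[...,1]<0)&(Q[...,2]>.004)&(Q[...,2]<.062); q=Q[m]
    for z in np.arange(.01,.06,.01): 
        s=q[abs(q[:,2]-z)<.005]; print(z,len(s),s.min(0)[:2].round(3),s.max(0)[:2].round(3)) if len(s) else 0
E
```

```text
[ 0.56424777 -0.07566774  0.09922471] [-2.71703778 -0.57536649  2.90679994] 0.010406803567183053
0.01 72 [ 0.514 -0.111] [ 0.603 -0.07 ]
0.02 71 [ 0.518 -0.109] [ 0.603 -0.068]
0.03 80 [ 0.514 -0.108] [ 0.604 -0.067]
0.04 77 [ 0.514 -0.107] [ 0.603 -0.065]
0.05 83 [ 0.516 -0.104] [ 0.603 -0.063]
0.01 60 [ 0.511 -0.111] [ 0.602 -0.07 ]
0.02 65 [ 0.51 -0.11] [ 0.6   -0.069]
0.03 68 [ 0.511 -0.109] [ 0.597 -0.067]
0.04 71 [ 0.511 -0.106] [ 0.601 -0.065]
0.05 63 [ 0.511 -0.106] [ 0.599 -0.064]
```

View pics/t2.png

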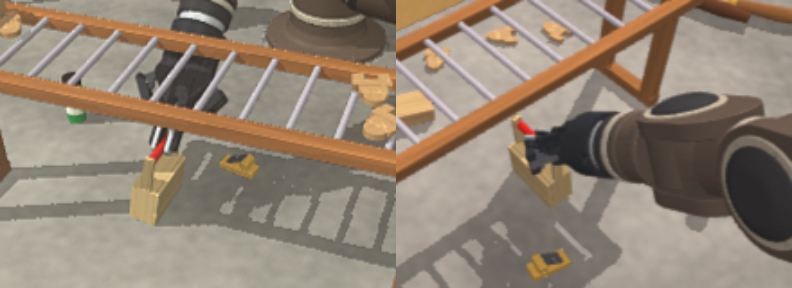

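The tray now stands nearly upright, leaning slightly toward +y, with the pivot edge at y≈-0.0715. Next I'll lower it to +y along the arc.

>>> arm_command([
  [0, 0.74, -0.02, 0, 0, 0, 0.5],
  [0, 0.75, -0.02, 0, 0, 0, 0.5],
  [0, 0.74, -0.13, 0, 0, 0, 0.5],
  [0, 0.75, -0.13, 0, 0, 0, 0.5],
  [0, 0.71, -0.23, 0, 0, 0, 0.5],
  [0, 0.71, -0.24, 0, 0, 0, 0.5],
  [0, 0.68, -0.33, 0, 0, 0, 0.5],
  [0, 0.68, -0.34, 0, 0, 0, 0.5],
  [0, 0.62, -0.42, 0, 0, 0, 0.5],
  [0, 0.62, -0.42, 0, 0, 0, 0.5],
])

```text
time: 11.1
tcp_pos: [0.5635, -0.0056, 0.075]
eef_rot: [-3.141, 0.873, -3.141]
force: [0.2, 2.2, 2.2]
finger_gap: 0.0106
grip_force: 39.2
```

>>> arm_command([
  [0, 0.55, -0.5, 0, 0, 0, 0.5],
  [0, 0.55, -0.51, 0, 0, 0, 0.5],
  [0, 0.48, -0.58, 0, 0, 0, 0.5],
  [0, 0.48, -0.58, 0, 0, 0, 0.5],
  [0, 0.39, -0.64, 0, 0, 0, 0.5],
  [0, 0.39, -0.64, 0, 0, 0, 0.5],
  [0, 0.3, -0.7, 0, 0, 0, 0.5],
  [0, 0.3, -0.7, 0, 0, 0, 0.5],
  [0, 0, 0, 0, 0, 0, 0.5],
  [0, 0, 0, 0, 0, 0, 0.5],
])

```text
time: 12.35
tcp_pos: [0.5635, 0.0283, 0.0269]
eef_rot: [-3.141, 0.873, -3.141]
force: [-0.5, -0.4, -1.0]
finger_gap: 0.0107
grip_force: 39.2
```

```bash
python3 - <<'E'
from h import *
s=manip.observe();print(s['tcp_pos'],s['force'],s['finger_gap'])
im,P,ci=grab("scene");im2,P2,_=grab("side"); save(np.hstack([cv2.resize(im[60:220,180:400],None,fx=1.8,fy=1.8),cv2.resize(im2[100:260,180:400],None,fx=1.8,fy=1.8)]),"t3.png")
E
```

```text
[0.56354817 0.028345   0.02686985] [-0.48660493 -0.40814069 -1.03259974] 0.01074906019551421
```

View pics/t3.png

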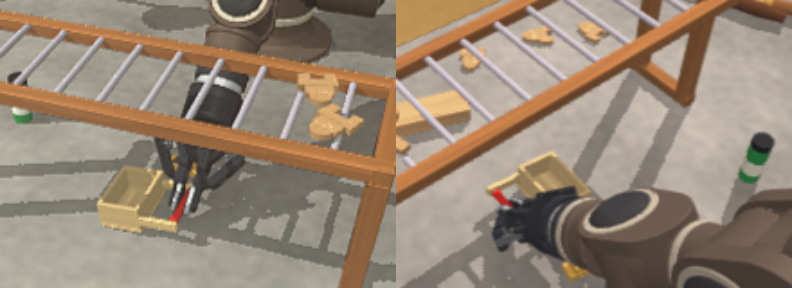

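The tray is almost flat with its open side up at about (130,190), and the handle is still in the grip. I'll finish lowering and release.

>>> arm_command([
  [0, 0.2, -0.4, 0, 0, 0, 0.5],
  [0, 0.1, -0.4, 0, 0, 0, 0.5],
  [0, 0.1, -0.4, 0, 0, 0, 0.5],
  [0, 0, -0.15, 0, 0, 0, 0.5],
  [0, 0, 0, 0, 0, 0, 0.5],
  [0, 0, 0, 0, 0, 0, 1.6],
  [0, 0, 0, 0, 0, 0, 2.4],
  [0, 0, 0, 0, 0, 0, 3.4],
  [0, 0, 0, 0, 0, 0, 3.4],
  [0, 0, 0, 0, 0, 0, 3.4],
])

```text
time: 13.7
tcp_pos: [0.5638, 0.0324, 0.0137]
eef_rot: [-3.141, 0.873, -3.141]
force: [-0.7, 0.8, 1.8]
finger_gap: 0.0338
grip_force: 0.0
```

>>> arm_command([
  [-0.7, 0, 0.6, 0, 0, 0, 3.4],
  [-1.4, 0, 1.2, 0, 0, 0, 3.4],
  [-1.4, 0, 1.2, 0, 0, 0, 3.4],
  [-1.4, 0, 1.2, 0, 0, 0, 3.4],
  [-1.4, 0, 1.2, 0, 0, 0, 3.4],
  [-1.4, 0, 1.2, 0, 0, 0, 3.4],
  [-1.4, 0, 1.2, 0, 0, 0, 3.4],
  [-1.8, 0, 1.6, 0, 0, 0, 3.4],
  [-2.4, 0, 2, 0, 0, 0, 3.4],
  [-2.4, 0, 2, 0, 0, 0, 3.4],
])

```text
time: 14.95
tcp_pos: [0.4049, 0.0318, 0.1473]
eef_rot: [-3.141, 0.872, -3.142]
force: [1.1, -0.2, -0.3]
finger_gap: 0.0341
grip_force: 0.0
```

```bash
python3 - <<'E'
from h import *
s=manip.observe();print(s['tcp_pos'],s['eef_rot'],s['force'],s['finger_gap'],s['joint_positions'])
for c in ["scene","side","wrist"]:
    im,P,ci=grab(c); im=im.astype(int)
    red=(im[...,0]>1.7*im[...,1])&(im[...,0]>1.7*im[...,2])&(im[...,0]>60)
    w=(P[...,0]>.49)&(P[...,0]<.63)&(P[...,1]>-.1)&(P[...,1]<.07)
    q=P[w&red&(P[...,2]<.05)]
    if len(q):print(c,"sleeve",np.percentile(q,[2,50,98],axis=0).round(4).tolist())
    q=P[w&~red&(P[...,2]>.034)&(P[...,2]<.046)&(P[...,1]<.01)]
    if len(q):print("rim",len(q),q[:,2].mean().round(4),q[:,2].std().round(4),cv2.minAreaRect(q[:,:2].astype(np.float32)*1000))
    for n,b in dict(amber=(.35,.46,.28,.4),green=(.36,.47,-.35,-.25)).items():
        q=P[(P[...,0]>b[0])&(P[...,0]<b[1])&(P[...,1]>b[2])&(P[...,1]<b[3])&(P[...,2]>.075)&(P[...,2]<.09)]
        if len(q)>5:print(n,len(q),cv2.minEnclosingCircle(q[:,:2].astype(np.float32)*1000))
E
```

```text
[0.40486195 0.03184331 0.14732469] [-3.14065174  0.87212251 -3.14154948] [ 1.13897422 -0.17669245 -0.26317455] 0.03406503966543365 [ 0.17789646 -0.8045059  -1.15109936  0.36003057 -0.13681718  0.11512112]
scene sleeve [[0.515, 0.0232, 0.0201], [0.5484, 0.0306, 0.0242], [0.5801, 0.0366, 0.0267]]
rim 265 0.0384 0.0021 ((556.7881469726562, -43.94935989379883), (93.13755798339844, 60.7030029296875), 5.860867023468018)
amber 93 ((404.64923095703125, 335.9486389160156), 15.752094268798828)
green 32 ((417.3731384277344, -303.9903869628906), 15.676556587219238)
side sleeve [[0.5174, 0.0213, -0.0011], [0.55, 0.0303, 0.0243], [0.5838, 0.0368, 0.0277]]
rim 283 0.0389 0.0019 ((556.8019409179688, -44.8944206237793), (91.20603942871094, 61.58237838745117), 5.351044654846191)
amber 231 ((403.7389831542969, 335.78125), 15.152849197387695)
green 101 ((418.29656982421875, -302.3687438964844), 15.770890235900879)
wrist sleeve [[0.5173, 0.0231, 0.0199], [0.5462, 0.0306, 0.0245], [0.5832, 0.0375, 0.0257]]
rim 1081 0.0379 0.0018 ((556.9415893554688, -43.25083923339844), (91.64491271972656, 60.9171142578125), 5.871096611022949)
```

The tray lies flat and released at about (0.557,-0.044), yawed about 0.1 rad. Next is the orange jar at (0.404,0.336).

>>> arm_command([
  [-0.75, 3.8, -0.35, 0, 0, 0, 5.5],
  [-0.75, 3.8, -0.35, 0, 0, 0, 5.5],
  [-0.75, 3.8, -0.35, 0, 0, 0, 5.5],
  [-0.75, 3.8, -0.35, 0, 0, 0, 5.5],
  [-0.75, 3.8, -0.35, 0, 0, 0, 5.5],
  [-0.75, 3.8, -0.35, 0, 0, 0, 5.5],
  [-0.75, 3.8, -0.35, 0, 0, 0, 5.5],
  [-0.75, 3.8, -0.35, 0, 0, 0, 5.5],
  [0, 0, 0, 0, 0, 0, 5.5],
  [0, 0, 0, 0, 0, 0, 5.5],
])

```text
time: 16.35
tcp_pos: [0.3465, 0.3353, 0.1179]
eef_rot: [-3.136, 0.872, -3.138]
force: [-1.0, -0.2, 0.1]
finger_gap: 0.0551
grip_force: 0.0
```

```bash
python3 - <<'E'
from h import *
s=manip.observe();print(s['tcp_pos'],s['eef_rot'],s['finger_gap'],s['joint_positions'])
im,P,ci=grab("wrist");save(im,"w3.png")
r=manip.regions_of("amber_jar_mid","wrist")
if r: q=P[r[0]["mask"]]; print(r[0]["score"],r[0]["rect"],np.nanpercentile(q,[3,50,97],axis=0).round(4).tolist())
q=P[(P[...,0]>.36)&(P[...,0]<.46)&(P[...,1]>.28)&(P[...,1]<.4)&(P[...,2]>.074)&(P[...,2]<.09)]
print(len(q), cv2.minEnclosingCircle(q[:,:2].astype(np.float32)*1000) if len(q) else 0)
E
```

```text
[0.34646374 0.33530889 0.11787895] [-3.13648003  0.87203246 -3.13758435] 0.05512328954445071 [ 1.22711886 -0.18983753 -0.86439169  0.51740537 -0.80604941  1.06237335]
0.77 [262.3, 169.4, 38.6, 103.8] [[0.3883, 0.3242, 0.0032], [0.3912, 0.3378, 0.0473], [0.4061, 0.3513, 0.0794]]
621 ((402.5861511230469, 338.0299987792969), 15.151074409484863)
```

View pics/w3.png

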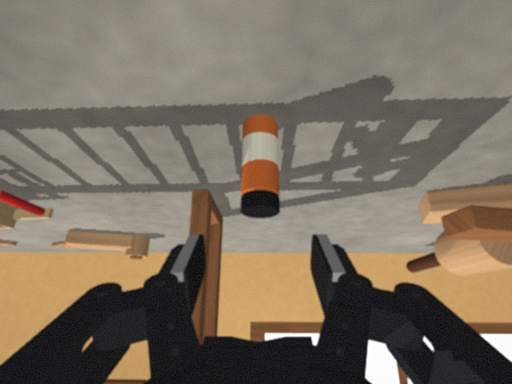

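The wrist view has the jar centred between the open fingers at about (261,165), confirming (0.403,0.337). I'll go in and grip it.

>>> arm_command([
  [1.2, 0, -1.1, 0, 0, 0, 5.5],
  [1.2, 0.1, -1.1, 0, 0, 0, 5.5],
  [1.2, 0.1, -1.1, 0, 0, 0, 5.5],
  [1.2, 0, -1.1, 0, 0, 0, 5.5],
  [1.2, 0, -1.1, 0, 0, 0, 5.5],
  [1.3, 0, -1.1, 0, 0, 0, 5.5],
  [0, 0, 0, 0, 0, 0, 5.5],
  [0, 0, 0, 0, 0, 0, 5.5],
  [0, 0, 0, 0, 0, 0, 4.5],
  [0, 0, 0, 0, 0, 0, 3.6],
], grip_force=25)

```text
time: 17.7
tcp_pos: [0.4195, 0.3386, 0.054]
eef_rot: [3.141, 0.873, 3.141]
force: [0.4, 0.6, -0.0]
finger_gap: 0.0362
grip_force: 0.0
```

>>> arm_command([
  [0, 0, 0, 0, 0, 0, 3.2],
  [0, 0, 0, 0, 0, 0, 2.6],
  [0, 0, 0, 0, 0, 0, 2.2],
  [0, 0, 0, 0, 0, 0, 2.2],
  [0, 0, 0, 0, 0, 0, 2.2],
  [0, 0, 0, 0, 0, 0, 2.2],
  [0, 0, 0.5, 0, 0, 0, 2.2],
  [0, 0, 1, 0, 0, 0, 2.2],
  [0, 0, 1, 0, 0, 0, 2.2],
  [0, 0, 0, 0, 0, 0, 2.2],
], grip_force=25)

```text
time: 18.95
tcp_pos: [0.42, 0.339, 0.0801]
eef_rot: [3.138, 0.874, 3.139]
force: [1.0, -0.3, -0.8]
finger_gap: 0.0282
grip_force: 25.8
```

```bash
cat > jar.py <<'E'
from h import *
s=manip.observe();print(s['tcp_pos'].round(4) if hasattr(s['tcp_pos'],'round') else s['tcp_pos'],s['force'],s['finger_gap'],s['grip_force'])
for c in ["scene","side"]:
    im,P,ci=grab(c)
    for r in manip.regions_of("amber_jar_mid",c)[:1]:
        q=P[r["mask"]];q=q[~np.isnan(q[:,0])]
        print(c,r["score"],r["rect"],np.percentile(q,[2,50,98],axis=0).round(4).tolist())
        b=q.min(0);L=[q[(q[:,2]>z)&(q[:,2]<z+.01)] for z in np.arange(q[:,2].min(),q[:,2].max(),.01)]
        print([(l.mean(0).round(3).tolist()) for l in L if len(l)>5])
E
python3 jar.py
```

```text
[0.42   0.339  0.0801] [ 0.99101414 -0.28958509 -0.81056632] 0.028212095151303702 25.786130726337433
scene 0.78 [425.4, 157.4, 24.4, 34.6] [[0.3924, 0.3243, 0.0302], [0.4147, 0.3374, 0.0785], [0.4201, 0.3518, 0.1071]]
[[0.414, 0.333, 0.029], [0.415, 0.337, 0.035], [0.415, 0.336, 0.046], [0.415, 0.336, 0.055], [0.415, 0.337, 0.065], [0.415, 0.339, 0.076], [0.415, 0.339, 0.086], [0.415, 0.338, 0.095], [0.406, 0.339, 0.105]]
side 0.79 [148.6, 337.7, 14.4, 20.0] [[0.3893, 0.3249, 0.086], [0.4001, 0.3381, 0.1047], [0.4164, 0.3506, 0.1074]]
[[0.391, 0.34, 0.091], [0.402, 0.338, 0.104], [0.402, 0.336, 0.106]]
```

>>> arm_command([
  [0, 0, 1.25, 0, 0, 0, 2.2],
  [0, 0, 1.25, 0, 0, 0, 2.2],
  [0, -1.2, 0, 0, 0, 0, 2.2],
  [0, -2.4, 0, 0, 0, 0, 2.2],
  [0, -2.6, 0, 0, 0, 0, 2.2],
  [0, -2.6, 0, 0, 0, 0, 2.2],
  [0, -2.6, 0, 0, 0, 0, 2.2],
  [0, -2.6, 0, 0, 0, 0, 2.2],
  [0, -2.6, 0, 0, 0, 0, 2.2],
  [0, -2.6, 0, 0, 0, 0, 2.2],
])

```text
time: 20.4
tcp_pos: [0.419, 0.1449, 0.103]
eef_rot: [-3.14, 0.873, -3.141]
force: [0.3, 0.1, 0.1]
finger_gap: 0.0284
grip_force: 25.8
```

>>> arm_command([
  [0, -2.6, 0, 0, 0, 0, 2.2],
  [0, -2.6, 0, 0, 0, 0, 2.2],
  [0, -2.6, 0, 0, 0, 0, 2.2],
  [0, -2.6, 0, 0, 0, 0, 2.2],
  [0, -2.6, 0, 0, 0, 0, 2.2],
  [0, -2.6, 0, 0, 0, 0, 2.2],
  [0, -2.4, 0, 0, 0, 0, 2.2],
  [0, -1, 0, 0, 0, 0, 2.2],
  [0, 0, 0, 0, 0, 0, 2.2],
  [0, 0, 0, 0, 0, 0, 2.2],
])

```text
time: 21.65
tcp_pos: [0.4192, -0.0435, 0.1031]
eef_rot: [-3.141, 0.873, -3.141]
force: [0.2, 1.0, -0.4]
finger_gap: 0.0287
grip_force: 25.8
```

```bash
python3 jar.py
```

```text
[ 0.4192 -0.0435  0.1031] [ 0.21448133  1.04776766 -0.37127534] 0.028705647258746865 25.840185284614563
scene 0.56 [274.6, 113.7, 14.5, 28.0] [[0.2997, -0.102, 0.001], [0.4141, -0.0414, 0.1061], [0.4194, -0.0288, 0.1306]]
[[0.276, -0.107, 0.001], [0.413, -0.039, 0.075], [0.414, -0.04, 0.084], [0.414, -0.042, 0.094], [0.415, -0.042, 0.104], [0.414, -0.042, 0.114], [0.41, -0.041, 0.125], [0.404, -0.042, 0.13]]
```

>>> arm_command([
  [1, 0, 0, 0, 0, 0, 2.2],
  [1.8, 0, 0, 0, 0, 0, 2.2],
  [2, 0, 0, 0, 0, 0, 2.2],
  [2, 0, 0, 0, 0, 0, 2.2],
  [2, 0, 0, 0, 0, 0, 2.2],
  [2, 0, 0, 0, 0, 0, 2.2],
  [2, 0, 0, 0, 0, 0, 2.2],
  [1.6, 0, 0, 0, 0, 0, 2.2],
  [1, 0, 0, 0, 0, 0, 2.2],
  [0, 0, 0, 0, 0, 0, 2.2],
])

```text
time: 23.1
tcp_pos: [0.5742, -0.0434, 0.1032]
eef_rot: [-3.141, 0.872, -3.141]
force: [-0.2, -0.9, -1.3]
finger_gap: 0.0282
grip_force: 25.8
```

```bash
python3 jar.py; python3 - <<'E'
from h import *
im,P,ci=grab("scene");im2,P2,_=grab("side"); save(np.hstack([cv2.resize(im[60:220,180:400],None,fx=1.8,fy=1.8),cv2.resize(im2[100:260,180:400],None,fx=1.8,fy=1.8)]),"t4.png")
E
```

```text
[ 0.5742 -0.0434  0.1032] [-0.23915996 -0.86699398 -1.32822492] 0.02818750104580524 25.840877294540405
scene 0.7 [250.9, 151.4, 12.5, 31.9] [[0.5511, -0.054, 0.0542], [0.5693, -0.0402, 0.097], [0.5739, -0.0298, 0.1304]]
[[0.568, -0.039, 0.057], [0.568, -0.039, 0.066], [0.568, -0.039, 0.076], [0.57, -0.04, 0.086], [0.57, -0.041, 0.095], [0.571, -0.043, 0.106], [0.57, -0.042, 0.116], [0.563, -0.042, 0.128]]
side 0.41 [268.1, 188.2, 10.6, 25.6] [[0.5415, -0.0637, 0.0555], [0.5569, -0.0443, 0.1282], [0.5723, -0.0341, 0.1314]]
[[0.544, -0.04, 0.058], [0.544, -0.042, 0.064], [0.543, -0.042, 0.073], [0.562, -0.047, 0.129], [0.559, -0.044, 0.131]]
```

View pics/t4.png

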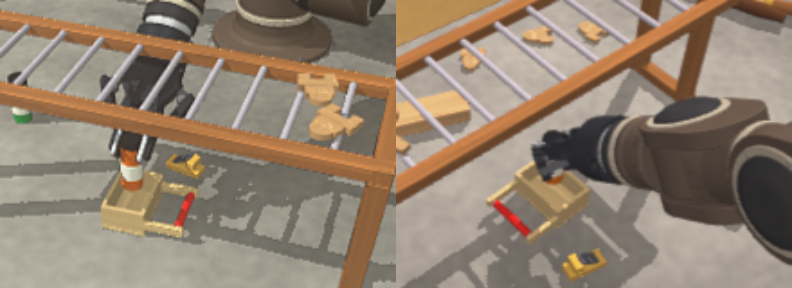

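The jar hangs upright over the middle of the tray, at about (130,170) in the left half. I'll lower it and release.

>>> arm_command([
  [0, 0, -0.6, 0, 0, 0, 2.2],
  [0, 0, -0.8, 0, 0, 0, 2.2],
  [0, 0, -0.8, 0, 0, 0, 2.2],
  [0, 0, -0.8, 0, 0, 0, 2.2],
  [0, 0, -0.5, 0, 0, 0, 2.2],
  [0, 0, -0.3, 0, 0, 0, 2.2],
  [0, 0, -0.3, 0, 0, 0, 2.2],
  [0, 0, -0.15, 0, 0, 0, 2.2],
  [0, 0, 0, 0, 0, 0, 2.2],
  [0, 0, 0, 0, 0, 0, 2.2],
])

```text
time: 24.65
tcp_pos: [0.5737, -0.0437, 0.0612]
eef_rot: [-3.141, 0.873, -3.141]
force: [0.0, -0.3, -2.4]
finger_gap: 0.0281
grip_force: 25.8
```

```bash
python3 jar.py
```

```text
[ 0.5737 -0.0437  0.0612] [ 0.03760297 -0.31484911 -2.41968956] 0.028123981262239094 25.84027647972107
scene 0.87 [251.5, 162.9, 10.3, 29.9] [[0.5482, -0.056, 0.0176], [0.5684, -0.0418, 0.0582], [0.5727, -0.0302, 0.0886]]
[[0.567, -0.041, 0.019], [0.568, -0.04, 0.028], [0.568, -0.04, 0.039], [0.569, -0.042, 0.048], [0.57, -0.044, 0.058], [0.57, -0.044, 0.069], [0.569, -0.041, 0.078], [0.56, -0.044, 0.087]]
side 0.53 [266.4, 197.1, 9.5, 27.3] [[0.5426, -0.0558, 0.0163], [0.5596, -0.0445, 0.0876], [0.57, -0.0333, 0.0897]]
[[0.544, -0.043, 0.019], [0.561, -0.044, 0.088]]
```

>>> arm_command([
  [0, 0, -0.07, 0, 0, 0, 2.2],
  [0, 0, -0.07, 0, 0, 0, 2.2],
  [0, 0, 0, 0, 0, 0, 2.2],
  [0, 0, 0, 0, 0, 0, 2.7],
  [0, 0, 0, 0, 0, 0, 3.1],
  [0, 0, 0, 0, 0, 0, 3.5],
  [0, 0, 0, 0, 0, 0, 4],
  [0, 0, 0, 0, 0, 0, 4.4],
  [0, 0, 0, 0, 0, 0, 4.4],
  [0, 0, 0, 0, 0, 0, 4.4],
])

```text
time: 26.1
tcp_pos: [0.5736, -0.0437, 0.0596]
eef_rot: [-3.141, 0.873, -3.141]
force: [-0.3, 0.2, 0.9]
finger_gap: 0.044
grip_force: 0.0
```

>>> arm_command([
  [-0.5, 0, 0.4, 0, 0, 0, 4.4],
  [-1, 0, 0.8, 0, 0, 0, 4.4],
  [-1.2, 0, 1, 0, 0, 0, 4.4],
  [-1.4, 0, 1.2, 0, 0, 0, 4.4],
  [-1.4, 0, 1.2, 0, 0, 0, 4.4],
  [-1.4, 0, 1.2, 0, 0, 0, 4.4],
  [-2, 0, 1.5, 0, 0, 0, 4.4],
  [-2, 0, 1.5, 0, 0, 0, 4.4],
  [-2, 0, 1.5, 0, 0, 0, 4.4],
  [0, 0, 0, 0, 0, 0, 4.4],
])

```text
time: 27.35
tcp_pos: [0.4445, -0.0439, 0.1646]
eef_rot: [-3.14, 0.877, -3.141]
force: [0.7, 0.3, 0.4]
finger_gap: 0.0437
grip_force: 0.0
```

```bash
python3 jar.py; python3 - <<'E'
from h import *
im,P,ci=grab("scene");im2,P2,_=grab("side"); save(np.hstack([cv2.resize(im[60:220,180:400],None,fx=1.8,fy=1.8),cv2.resize(im2[100:260,180:400],None,fx=1.8,fy=1.8)]),"t5.png")
E
```

```text
[ 0.4445 -0.0439  0.1646] [0.68018824 0.3498572  0.40103902] 0.043734321728131326 0.0
scene 0.59 [250.4, 164.1, 10.8, 30.6] [[0.5303, -0.0749, 0.0077], [0.5665, -0.041, 0.0563], [0.5723, -0.0296, 0.0871]]
[[0.56, -0.047, 0.013], [0.565, -0.043, 0.021], [0.565, -0.043, 0.031], [0.565, -0.044, 0.041], [0.568, -0.041, 0.051], [0.567, -0.039, 0.061], [0.567, -0.04, 0.071], [0.561, -0.042, 0.083], [0.559, -0.046, 0.087]]
side 0.63 [240.6, 168.5, 278.9, 223.8] [[0.5041, -0.3383, 0.0117], [0.5816, 0.0261, 0.2516], [0.6879, 0.2714, 0.2824]]
[[0.748, -0.157, 0.002], [0.615, -0.184, 0.012], [0.619, -0.111, 0.02], [0.595, -0.03, 0.031], [0.581, 0.018, 0.042], [0.588, 0.025, 0.052], [0.582, -0.005, 0.062], [0.589, 0.012, 0.072], [0.598, -0.031, 0.082], [0.6, -0.05, 0.092], [0.602, -0.059, 0.102], [0.584, -0.006, 0.112], [0.603, -0.06, 0.122], [0.605, -0.059, 0.132], [0.604, -0.06, 0.142], [0.606, -0.032, 0.152], [0.599, 0.025, 0.162], [0.601, 0.11, 0.171], [0.635, 0.026, 0.182], [0.63, -0.026, 0.192], [0.636, -0.123, 0.202], [0.619, -0.042, 0.21], [0.584, -0.074, 0.221], [0.59, -0.03, 0.235], [0.576, -0.001, 0.242], [0.585, 0.028, 0.252], [0.589, 0.045, 0.261], [0.597, -0.289, 0.272], [0.607, -0.298, 0.282]]
```

View pics/t5.png

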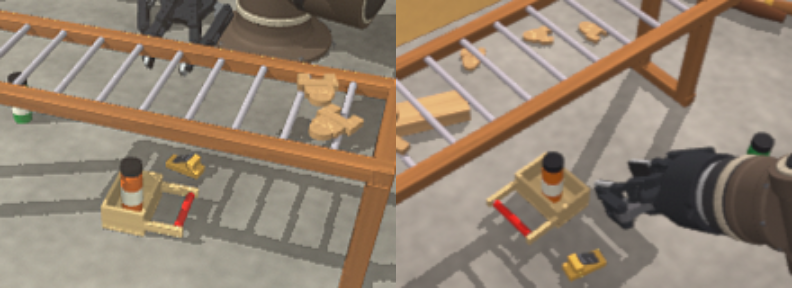

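The jar stands upright in the tray, at (130,185) left and (550,180) right. The hand is clear and the bystanders haven't moved, so I'm handing in.

```bash
python3 -c "
from station import manip
print(manip.close_job())"
```

```text
the job is handed in; nothing more can be done
None
```

The tray lies right way up under the rack with the orange jar standing upright in it, and the arm is clear; I handed the job in at about 27.5 s, but the station returned no verdict.

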